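# Seat the brush-cleaning tank and hold its lid open

### The job

Pick up the narrow lidded steel brush-cleaning tank, lower it without dropping it onto the two pegs of its heated base so that it sits fully down, with the lid's handle bar at the end away from the base's control housing, and let go of it. Then lift the lid by its handle bar and hold it open at 60 degrees from closed, so that I can hang my brushes inside: the lid falls shut by itself, so your program finishes with the gripper still holding it there, motionless, and the tank still fully seated. Leave everything else on the bench where it is.

Things in the scene. Friction and masses are not known exactly. Their poses are not given: they have to be found in the camera images.
- base: Heated base, fixed, left or right of the robot, yaw up to 0.3 rad. Grey slab 220 (x) x 116 (y) mm, flat dark deck at z = 30 mm, two steel pegs on its centre line. Grey control housing at its rear end (x = 112 to 162 mm), 50 mm high, dial on top to 62 mm. Origin: centre of the slab's underside, on the bench; z up.
- front_peg (a point): Foot of the front peg (away from the control housing), at deck height, at x = -83 mm of the base. Both pegs: upright, 10 mm diameter, straight for 12 mm, then tapering; tips 18 mm above the deck.
- rear_peg (a point): Foot of the rear peg (next to the control housing), at deck height, at x = +83 mm of the base.
- tank: Loose steel tank, at first on the bench across from the base, yaw up to 0.4 rad, 0.7 to 0.9 kg with lid. Trough 130 (x) x 60 (y) mm on a foot plate 200 x 60 x 8 mm; rim 79, shut lid's top 84 mm above the underside. Grip its long flat sides (60 mm apart) from above; the lid is narrower (54 mm). Origin: centre of the underside, under the mass centre; -x is the handle-bar end, +x the hinge end.
- front_hole (a point): Centre of the hole through the foot plate at the tank's handle-bar end (x = -83 mm), at the plate's underside. Both holes are 14 mm in diameter and go over the pegs.
- rear_hole (a point): Centre of the hole through the foot plate at the tank's hinge end (x = +83 mm), at the plate's underside.
- hinge (a point): Middle of the lid's hinge axis, which runs along the tank's y, at x = +65 mm, z = 82 mm in the tank's frame.
- bar (a point): Middle of the lid's handle bar: dark round steel bar, 12 mm diameter, 44 mm long, parallel to the hinge, 170 mm from it; with the lid shut 40 mm beyond the tank's end wall, 82 mm above the tank's underside, free all round. Two thin rods at y = -14 and +14 mm join it to the lid plate, 39 mm away. Pinch it from above across its ends (44 mm) or its thickness (12 mm).
- lid (a joint): Opening angle of the lid in rad: 0 shut (level), grows as the handle bar rises; 60 degrees = 1.047; stop at 1.4. The lid weighs 0.25 kg, turns freely and falls shut from any angle when let go.
- tape: Bystander, loose, to be left alone: roll of pale masking tape lying flat, 80 mm across, 25 mm high. Origin: centre of its underside.
- sander: Bystander, loose, to be left alone: cork sanding block lying flat, 100 x 60 x 22 mm. Origin: centre of its underside.
- jar: Bystander, loose, to be left alone: amber glass jar with a metal cap, 72 mm across, 100 mm high. Origin: centre of its underside.
- tin: Bystander, loose, to be left alone: upright round steel tin with a paper label, 100 mm across, 120 mm high. Origin: centre of its underside.
- solvent: Bystander, loose, to be left alone: upright white plastic bottle, 90 mm across, 160 mm high. Origin: centre of its underside.
- brush: Bystander, loose, to be left alone: paintbrush lying flat on the bench. Origin: centre of its underside.
- cup: Bystander, loose, to be left alone: open steel cup, 76 mm across, 85 mm high. Origin: centre of its underside.
Not all that is in view belongs to the job. What is shaped like the tank but purple or red is not meant.

How it is judged:
By the outcome, as a careful person would: the job done as asked, in the order asked, and still so for the second after the job is handed in, while the arm keeps its last pose, push and grip.
It also fails if it takes over 64 s, if anything falls off the work surface, if the arm or the gripper's body presses on something with over 40 N, if the wrist force passes 120 N, or if a joint passes its speed limit or range.

### The arm

A 7-joint arm with a two-finger parallel gripper is mounted at the origin on the work surface. World frame = base frame: x ahead of the robot, y to its left, z up, the work surface at z = 0. Lengths are in m, angles in rad, forces in N, time in s.
With the tool pointing down it reaches from about 0.425 to 0.95 m from the base axis. Payload 4.7 kg.
Tool frame: the origin (TCP) lies midway between the tips of the shut fingers; the grasp point (between the pads) lies 19 mm behind it; z points along the fingers, y is the line along which they close (so a half turn about z gives the same grasp; the last joint's range is limited). The gripper opens to 85 mm and grips with 20 to 120 N. Pads are 22 mm wide; open, the fingers measure 114 mm over their backs; the gripper's body (76 mm by 85 mm) begins 54 mm behind the grasp point. The pads swing forward as they close: fully open they stand 13 mm farther back than shut.
Start: joints at [-1.303, 0.469, -0.049, 1.532, 0.024, 1.141, -0.082], TCP at [0.197, 0.646, 0.231] pointing down, gripper open.
Joint ranges: [-2.59, 2.59], [-0.33, 1.99], [-1.39, 1.29], [0.1, 2.45], [-1.04, 4.18], [0.21, 1.99], [-2.66, 2.66]. Speed limits (rad/s): [2.57, 2.57, 3.14, 3.14, 3.14, 3.14, 3.14].

### API

Orientations are given as [roll, pitch, yaw] about the fixed x, y, z axes, in that order (R = Rz(yaw) Ry(pitch) Rx(roll)).
In Python, from workcell import env gives the robot as it stands.
- The arm moves only by the shell command python3 -m pendant 'ROWS' [OPENING]. ROWS is JSON, a list that holds one entry, the list of rows, each a list of 6 numbers: the shift along the tool's x, y, z in cm, then the turn, a rotation vector about the tool's x, y, z in rad. A call has 1 to 5 rows; each row shifts and turns the commanded pose from where the row before left it, along the tool's axes as they then stand; what a row does not reach is not made up. A row lasts 1/12 s, in which the tool goes at most 41.7 mm and 7.16 degrees, less where a joint would pass 70% of its speed; a pose out of reach is approached as far as the arm can. A call with a gripper value outside its range is refused whole. OPENING is the opening, from 0 (shut) to 1 (fully open), set as the call begins (- or left out, the last holds). The fingers move at their own pace and stop on an object; the grip force is fixed at half the most. Time passes only in rows, so rows that do not move let the fingers close. It gives the time, the measured TCP pose, the force, the opening and the grip force at its end, in the units of the state.
- env.get_state(): the state, without advancing time (a new reading comes with each control period).
- env.read_camera(name): name is "scene" or "top" or "wrist"; returns the picture (420x560x3 uint8, red, green, blue); there is no depth.
- env.camera_params(name): a dict with "fx", "fy", "cx", "cy" (pixels), "extrinsics" (4x4, takes a point from world to camera coordinates). Camera axes: x right, y up, looking along -z (the intrinsics and any distortion apply to the point x, -y, -z); pixel columns grow to the right and rows downward; lengths in m; the calibration is good to about 2 mm. The wrist camera is an equidistant fisheye: a pixel r from the principal point sees the ray r / f radians off the axis. A picture is of the moment at which its call begins: read the wrist's pose just before it. camera_params takes no time and is no camera call; for the wrist camera it gives the pose at the moment of the call.
- env.sign_off(): hands the job in; it is judged then, once.
Trained networks look in the newest picture that a camera, given by its name, has taken for a name from the list of things; names that differ only in an ending like _2 or _b are one class to them, and where a whole thing is asked for, a point or a joint stands for the part that bears it (a point fixed in the world has none). Each returns a list of dicts, best first, with "conf" (0 to 1); they miss things now and then, are a little off and sometimes report something else, mostly with a low value. They report only what shows in the picture. A call takes as long as a camera call. They do not tell look-alikes from the thing itself.
- env.look_for(target, camera): "location" ([column, row] in pixels, amid what is visible of it).
- env.spot_point(target, camera): "location" ([column, row] in pixels: a listed point, or the origin of a listed thing).
The state is a dict: "time": time; "qpos": joint angles; "dq": joint speeds; "joint_torque": joint torques, N m; "tcp_pos": TCP position; "tool_rot": TCP orientation; "contact_force": force on the tool from outside, world axes, zero at the start; "wrist_torque": the same for the moment, N m; "finger_gap": opening from 0.0 (shut) to 1.0 (fully open); "grasp_force": force on a finger pad.
Only numpy, scipy, OpenCV 4.12 (cv2) and the standard library are available. Lean on these libraries where they do the work, as an engineer would, in place of code of your own. Each camera call takes 0.05 s, during which the arm holds its last target. There are 200 camera calls.

## Working session

There is one attempt and no reset: what is moved stays moved. The work goes in short steps, Python scripts to look and compute and a shell command to move; the robot and the scene stay as the last step left them, time stands still between calls to the robot, and variables do not carry over. Pictures are saved under pics/ and viewed, at most 10 in all, crops included, and the job is handed in when it is done.

```bash
ls; mkdir -p pics
python3 - <<'E'
from workcell import env
import cv2,numpy as np
s=env.get_state();print(s)
ims=[]
for c in("scene","top"):
    im=env.read_camera(c);ims.append(im);p=env.camera_params(c);print(c,p)
    for t in("base","tank","front_peg","rear_peg","front_hole","rear_hole","hinge","bar"):
        print(t,[(np.round(d["location"]).tolist(),round(d["conf"],2)) for d in env.spot_point(t,c)][:4])
    cv2.imwrite(f"pics/{c}0.png",im[:,:,::-1])
E
```

```text
pics
{'time': 0.0, 'qpos': array([-1.30292041,  0.46948916, -0.04861797,  1.53369476,  0.02412572,
        1.1409862 , -0.08232479]), 'dq': array([-6.03361602e-04,  1.08565712e-03, -7.97883182e-04,  9.65276695e-04,
        2.32075159e-03,  2.34925146e-03,  7.19127577e-05]), 'joint_torque': array([ 3.53829437e-04, -5.10308003e+01, -4.63826093e-02, -2.37717462e+01,
        1.07304993e-02,  7.26189188e-03, -7.07971239e-06]), 'tcp_pos': array([0.19720893, 0.6449404 , 0.23022897]), 'tool_rot': array([-3.13960378e+00,  8.54089976e-05,  2.84485496e+00]), 'contact_force': array([-0.82221264,  0.50727603,  1.14448242]), 'wrist_torque': array([-0.0036595 ,  0.01852964,  0.03381071]), 'grasp_force': 0.0, 'finger_gap': 1.0031230891393867}
scene {'fx': 456.50380577178856, 'fy': 456.50380577178856, 'cx': 274.76922825819577, 'cy': 216.32011547366432, 'extrinsics': array([[-0.56923957,  0.82202731,  0.01540842,  0.22394855],
       [-0.53462407, -0.38432568,  0.75264259,  0.26514755],
       [ 0.62461461,  0.42019624,  0.65824897, -1.84099603],
       [ 0.        ,  0.        ,  0.        ,  1.     
[... 787 characters left out ...]
1793536],
       [-0.17211871,  0.00541113,  0.98506135, -1.34003094],
       [ 0.        ,  0.        ,  0.        ,  1.        ]])}
base [([345.0, 203.0], 0.58)]
tank [([361.0, 275.0], 0.94), ([254.0, 189.0], 0.91), ([115.0, 255.0], 0.84), ([342.0, 203.0], 0.64)]
front_peg [([350.0, 225.0], 0.88), ([261.0, 165.0], 0.54)]
rear_peg [([344.0, 180.0], 0.56)]
front_hole [([251.0, 205.0], 0.97), ([99.0, 238.0], 0.84), ([356.0, 256.0], 0.6)]
rear_hole [([360.0, 300.0], 0.98), ([132.0, 272.0], 0.83), ([257.0, 166.0], 0.8), ([301.0, 143.0], 0.49)]
hinge [([364.0, 299.0], 0.91), ([119.0, 269.0], 0.7)]
bar [([248.0, 208.0], 0.95), ([366.0, 244.0], 0.71), ([86.0, 232.0], 0.71), ([301.0, 190.0], 0.45)]
```

View pics/scene0.png

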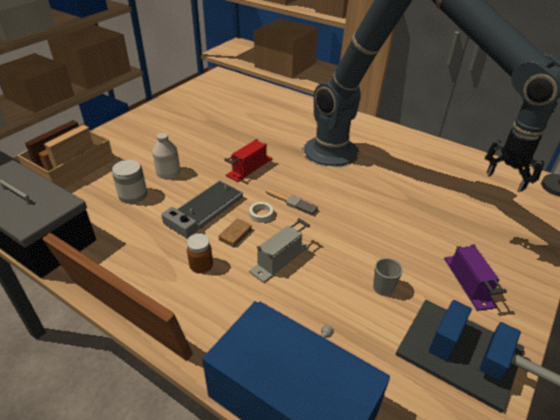

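View pics/top0.png

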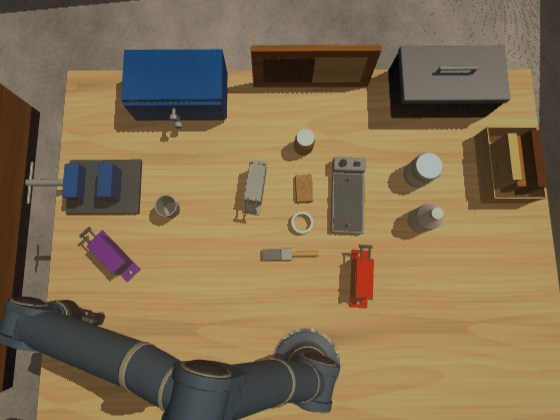

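The scene view shows the grey tank at about (281,252), with its bar toward the robot at (300,228). The base is at (203,208) with its housing at (178,218), and there are red and purple decoys. The top view agrees: tank (255,188) with bar (243,210), base (348,197) with housing (348,164). The tape, sander and jar stand between tank and base.

```bash
cat > h.py <<'E'
from workcell import env
import numpy as np, cv2
from scipy.optimize import least_squares
from scipy.spatial.transform import Rotation as R
B={"base":(0,0,0),"front_peg":(-.083,0,.03),"rear_peg":(.083,0,.03)}
T={"tank":(0,0,0),"front_hole":(-.083,0,0),"rear_hole":(.083,0,0),"hinge":(.065,0,.082),"bar":(-.105,0,.082)}
def proj(P,p,c):
    E=p["extrinsics"];q=E[:3,:3]@P+E[:3,3];v=np.array([q[0],-q[1],-q[2]])
    if c=="wrist":
        r=np.hypot(v[0],v[1])+1e-12;k=np.arctan2(r,v[2])/r
        return np.array([p["cx"]+p["fx"]*k*v[0],p["cy"]+p["fy"]*k*v[1]])
    return np.array([p["cx"]+p["fx"]*v[0]/v[2],p["cy"]+p["fy"]*v[1]/v[2]])
def place(g,L,z=0):
    c,s=np.cos(g[2]),np.sin(g[2]);return np.array([g[0]+c*L[0]-s*L[1],g[1]+s*L[0]+c*L[1],z+L[2]])
def fit(M,g0,cams,z=0,gate=25,skip=()):
    """match detections near predictions, fit x,y,yaw"""
    g=np.array(g0,float);obs=[]
    for c in cams:
        env.read_camera(c);p=env.camera_params(c)
        for n in M:
            if n in skip: continue
            for d in env.spot_point(n,c):
                obs.append((n,c,p,np.array(d["location"]),d["conf"]))
    for G in (gate,gate/2):
        use=[]
        for n in M:
            for c in cams:
                o=[x for x in obs if x[0]==n and x[1]==c and np.linalg.norm(x[3]-proj(place(g,M[n],z),x[2],c))<G]
                if o: use.append(min(o,key=lambda x:np.linalg.norm(x[3]-proj(place(g,M[n],z),x[2],c))))
        f=lambda g:np.concatenate([(proj(place(g,M[u[0]],z),u[2],u[1])-u[3])*np.sqrt(u[4]) for u in use])
        g=least_squares(f,g,loss="soft_l1",f_scale=1.5,x_scale=[.01,.01,.1]).x
    for u in use: print(u[0],u[1],np.round(u[3]-proj(place(g,M[u[0]],z),u[2],u[1]),1),round(u[4],2))
    print("fit",np.round(g,4));return g
def rows(pos,yaw):
    """whole move from the present pose to pos with tool down & yaw: cm in tool axes (at present), rotvec"""
    s=env.get_state();Q=R.from_euler("xyz",s["tool_rot"]);D=R.from_euler("xyz",[np.pi,0,yaw])
    print("tcp",np.round(s["tcp_pos"],4),np.round(s["tool_rot"],3),"t",round(s["time"],2))
    print("shift cm",np.round(100*Q.inv().apply(np.array(pos)-s["tcp_pos"]),2),"turn",np.round((Q.inv()*D).as_rotvec(),3),"shift in final axes",np.round(100*D.inv().apply(np.array(pos)-s["tcp_pos"]),2))
E
python3 - <<'E'
from h import *
t=fit(T,[.58,.06,0],("top","scene"))
b=fit(B,[.58,-.18,0],("top","scene"))
# gripper above tank; fingers close along tank y
for y in (t[2]+np.pi/2,t[2]-np.pi/2): rows([t[0]-.08,t[1],.30],y)
E
```

```text
Traceback (most recent call last):
  File "h.py", line 31, in fit
    g=least_squares(f,g,loss="soft_l1",f_scale=1.5,x_scale=[.01,.01,.1]).x
      ~~~~~~~~~~~~~^^^^^^^^^^^^^^^^^^^^^^^^^^^^^^^^^^^^^^^^^^^^^^^^^^^^^
  File "h.py", line 30, in <lambda>
    f=lambda g:np.concatenate([(proj(place(g,M[u[0]],z),u[2],u[1])-u[3])*np.sqrt(u[4]) for u in use])
               ~~~~~~~~~~~~~~^^^^^^^^^^^^^^^^^^^^^^^^^^^^^^^^^^^^^^^^^^^^^^^^^^^^^^^^^^^^^^^^^^^^^^^^
ValueError: need at least one array to concatenate
```

Run:
```python
from h import *
t=fit(T,[.6,.176,0],("top","scene"))
b=fit(B,[.55,-.14,0],("top","scene"))
for y in (t[2]+np.pi/2,t[2]-np.pi/2): rows([t[0]-.08,t[1],.30],y)
```

```text
tank top [-2.7  0.1] 0.86
tank scene [-2.  -0.2] 0.77
front_hole top [-1.4 -2.1] 0.63
front_hole scene [-0.4 -4.3] 0.7
rear_hole top [-0.6 -0.5] 0.85
rear_hole scene [ 0.5 -1. ] 0.83
hinge top [-0.6  1.3] 0.72
hinge scene [-1.5 -0.5] 0.68
bar top [-2.8 -1. ] 0.56
bar scene [-0.5 -1.5] 0.91
fit [ 0.6204  0.1704 -0.1638]
base top [-0.4  1. ] 0.92
base scene [1.3 0. ] 0.9
front_peg scene [-1.4  0.5] 0.77
rear_peg top [0.8 0.6] 0.67
rear_peg scene [-0.8  1.9] 0.79
fit [ 0.5533 -0.1549 -0.0732]
tcp [0.1973 0.6455 0.2314] [ 3.141 -0.     2.845] t 2.5
shift cm [-46.7  -35.41  -6.87] turn [ 0.    -0.     1.438] shift in final axes [-41.29  41.59  -6.86]
tcp [0.1973 0.6455 0.2314] [ 3.141 -0.     2.845] t 2.5
shift cm [-46.7  -35.41  -6.87] turn [ 0.     0.    -1.704] shift in final axes [ 41.29 -41.59  -6.86]
```

```bash
p='python3 -m pendant'
$p '[[[0,0,-0.6,0,0,0.12],[0,0,-0.6,0,0,0.12],[0,0,-0.6,0,0,0.12],[0,0,-0.6,0,0,0.12],[0,0,-0.6,0,0,0.12]]]' 1
$p '[[[0,0,-0.6,0,0,0.12],[0,0,-0.6,0,0,0.12],[0,0,-0.6,0,0,0.12],[0,0,-0.6,0,0,0.12],[0,0,-0.6,0,0,0.12]]]'
$p '[[[0,0,-0.5,0,0,0.12],[0,0,-0.5,0,0,0.12],[-2.75,2.77,0,0,0,0],[-2.75,2.77,0,0,0,0],[-2.75,2.77,0,0,0,0]]]'
$p '[[[-2.75,2.77,0,0,0,0],[-2.75,2.77,0,0,0,0],[-2.75,2.77,0,0,0,0],[-2.75,2.77,0,0,0,0],[-2.75,2.77,0,0,0,0]]]'
$p '[[[-2.75,2.77,0,0,0,0],[-2.75,2.77,0,0,0,0],[-2.75,2.77,0,0,0,0],[-2.75,2.77,0,0,0,0],[-2.75,2.77,0,0,0,0]]]'
$p '[[[-2.75,2.77,0,0,0,0],[-2.75,2.77,0,0,0,0],[0,0,0,0,0,0],[0,0,0,0,0,0]]]'
python3 - <<'E'
from h import *
t=fit(T,[.6204,.1704,-.164],("wrist",),gate=40)
cv2.imwrite("pics/w1.png",env.read_camera("wrist")[:,:,::-1])
t2=fit(T,t,("wrist","top"),gate=40)
rows([t[0],t[1],.15],t[2]+np.pi/2)
E
```

```text
time: 2.92
tcp_pos: [0.1973, 0.6455, 0.2616]
tool_rot: [3.142, -0.0, 2.239]
contact_force: [0.1, 0.3, 0.0]
finger_gap: 1.001
grasp_force: 0.0
time: 3.33
tcp_pos: [0.1973, 0.6455, 0.2917]
tool_rot: [-3.142, -0.0, 1.639]
contact_force: [0.5, -0.1, -0.6]
finger_gap: 1.0
grasp_force: 0.0
time: 3.75
tcp_pos: [0.2658, 0.5496, 0.3011]
tool_rot: [3.141, 0.0, 1.407]
contact_force: [1.1, 0.2, -0.0]
finger_gap: 1.004
grasp_force: 0.0
time: 4.17
tcp_pos: [0.3803, 0.3902, 0.3016]
tool_rot: [3.142, -0.001, 1.405]
contact_force: [0.9, 0.1, -0.2]
finger_gap: 0.999
grasp_force: 0.0
time: 4.58
tcp_pos: [0.4942, 0.2318, 0.3017]
tool_rot: [3.141, -0.001, 1.405]
contact_force: [0.7, 0.7, -0.2]
finger_gap: 0.999
grasp_force: 0.0
time: 4.92
tcp_pos: [0.5402, 0.1671, 0.3015]
tool_rot: [3.141, 0.0, 1.399]
contact_force: [0.2, 0.7, -0.4]
finger_gap: 0.997
grasp_force: 0.0
tank wrist [-2.7 -1.9] 0.97
front_hole wrist [0.7 0.4] 0.59
rear_hole wrist [-0.9  1.8] 0.72
hinge wrist [ 0.4 -0.4] 0.63
bar wrist [1.6 0.3] 0.79
fit [ 0.6158  0.1711 -0.1488]
tank wrist [-0.2 -2. ] 0.92
front_hole wrist [ 1.1 -1.7] 0.77
rear_hole wrist [-1.9  2.5] 0.63
hinge wrist [-1.4 -0.3] 0.87
bar wrist [1.7 1.9] 0.83
fit [ 0.6174  0.1702 -0.1396]
tcp [0.539  0.17   0.3013] [-3.142 -0.     1.405] t 5.87
shift cm [ 1.38  7.56 15.13] turn [-0.    -0.    -0.017] shift in final axes [ 1.25  7.58 15.13]
```

View pics/w1.png

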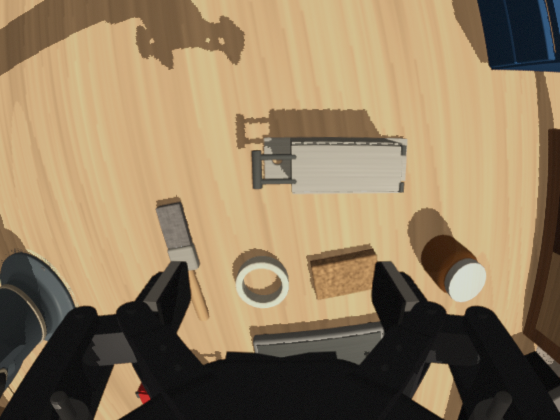

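The wrist picture shows the tank lid at (292–405, 143–192), with the bar at (258,168). The fingers close along the image's horizontal, which is the tank's long axis, so the tool needs a quarter turn before the grasp. I'll turn it and come closer above the tank.

```bash
p='python3 -m pendant'
$p '[[[0,0,0,0,0,-0.122],[0,0,0,0,0,-0.122],[0,0,0,0,0,-0.122],[0,0,0,0,0,-0.122],[0,0,0,0,0,-0.122]]]' | head -3
$p '[[[0,0,0,0,0,-0.122],[0,0,0,0,0,-0.122],[0,0,0,0,0,-0.122],[0,0,0,0,0,-0.122],[0,0,0,0,0,-0.122]]]' | head -3
$p '[[[0,0,0,0,0,-0.122],[0,0,0,0,0,-0.122],[0,0,0,0,0,-0.122],[-2.5,0.4,2.5,0,0,0],[-2.5,0.4,2.5,0,0,0]]]' | head -3
$p '[[[-2.5,0.4,2.5,0,0,0],[0,0,0,0,0,0],[0,0,0,0,0,0]]]'
python3 - <<'E'
from h import *
t=fit(T,[.617,.1705,-.145],("wrist",),gate=40)
cv2.imwrite("pics/w2.png",env.read_camera("wrist")[:,:,::-1])
t=fit(T,t,("wrist",),gate=40)
rows([t[0],t[1],.034],t[2]+np.pi)
E
```

```text
time: 6.28
tcp_pos: [0.539, 0.17, 0.3013]
tool_rot: [-3.142, -0.0, 2.021]
time: 6.7
tcp_pos: [0.539, 0.1699, 0.3013]
tool_rot: [3.142, -0.0, 2.631]
time: 7.12
tcp_pos: [0.5909, 0.1711, 0.2529]
tool_rot: [3.138, 0.004, 2.992]
time: 7.37
tcp_pos: [0.6146, 0.17, 0.2238]
tool_rot: [-3.139, -0.004, 2.99]
contact_force: [-0.8, 0.5, 0.6]
finger_gap: 0.999
grasp_force: 0.0
tank wrist [-0.2 -2.9] 0.56
front_hole wrist [ 0.2 -1.3] 0.82
hinge wrist [0.1 2.2] 0.55
bar wrist [-0.1  1.2] 0.68
fit [ 0.618   0.1707 -0.1719]
tank wrist [-0.8 -0.5] 0.59
front_hole wrist [0.6 1. ] 0.97
hinge wrist [ 0.3 -2.2] 0.66
bar wrist [-0.5  0.6] 0.57
fit [ 0.6171  0.17   -0.1715]
tcp [0.6149 0.1707 0.2265] [3.141 0.    2.991] t 8.02
shift cm [-0.22 -0.05 19.25] turn [0.    0.    0.021] shift in final axes [-0.23 -0.04 19.25]
```

View pics/w2.png

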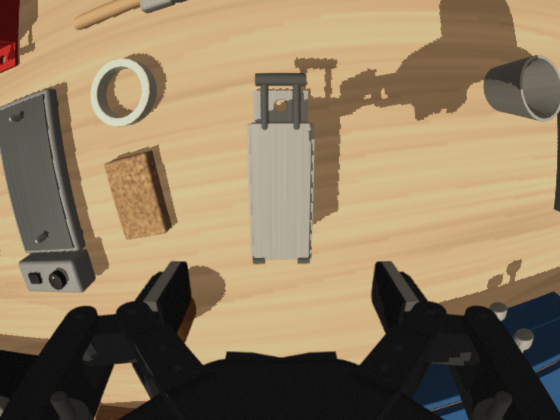

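The tank lies centred between the fingers and aligned with them: lid at cols 249–312, fingers at 187 and 378. Its bar is at (281,79), toward the robot. I'll go down and grip.

```bash
p='python3 -m pendant'
$p '[[[-0.2,-0.05,3.2,0,0,0.02],[0,0,3.2,0,0,0],[0,0,3.2,0,0,0],[0,0,3.2,0,0,0],[0,0,3.2,0,0,0]]]'
$p '[[[0,0,2.2,0,0,0],[0,0,1,0,0,0],[0,0,0,0,0,0],[0,0,0,0,0,0]]]'
$p '[[[0,0,0,0,0,0],[0,0,0,0,0,0],[0,0,0,0,0,0],[0,0,0,0,0,0],[0,0,0,0,0,0]]]' 0
$p '[[[0,0,0,0,0,0],[0,0,0,0,0,0],[0,0,0,0,0,0],[0,0,0,0,0,0],[0,0,0,0,0,0]]]'
```

```text
time: 8.43
tcp_pos: [0.6169, 0.1699, 0.065]
tool_rot: [3.141, 0.0, 2.971]
contact_force: [1.7, 0.5, 0.1]
finger_gap: 1.001
grasp_force: 0.0
time: 8.77
tcp_pos: [0.6174, 0.1699, 0.0348]
tool_rot: [3.141, 0.001, 2.971]
contact_force: [0.5, 0.2, 1.0]
finger_gap: 0.998
grasp_force: 0.0
time: 9.18
tcp_pos: [0.6185, 0.1708, 0.0366]
tool_rot: [3.139, 0.003, 2.971]
contact_force: [0.5, 0.7, 5.6]
finger_gap: 0.696
grasp_force: 65.2
time: 9.6
tcp_pos: [0.6184, 0.1708, 0.0366]
tool_rot: [3.139, 0.003, 2.971]
contact_force: [-0.5, 0.9, 6.5]
finger_gap: 0.695
grasp_force: 65.2
```

```bash
p='python3 -m pendant'
$p '[[[0,0,-2,0,0,0],[0,0,-3.5,0,0,0],[0,0,-3.5,0,0,0],[0,0,-3.5,0,0,0],[0,0,-2.5,0,0,0]]]'
$p '[[[0,0,0,0,0,-0.097],[0.4,-3.3,0,0,0,0],[0.4,-3.3,0,0,0,0],[0.4,-3.3,0,0,0,0],[0.4,-3.3,0,0,0,0]]]'
$p '[[[0.4,-3.3,0,0,0,0],[0.4,-3.3,0,0,0,0],[0.4,-3.3,0,0,0,0],[0.4,-3.3,0,0,0,0],[0.4,-3.3,0,0,0,0]]]'
$p '[[[0.4,-3.3,0,0,0,0],[0,0,0,0,0,0],[0,0,0,0,0,0],[0,0,0,0,0,0]]]'
python3 - <<'E'
from h import *
s=env.get_state();g0=[s["tcp_pos"][0],s["tcp_pos"][1],s["tool_rot"][2]-np.pi];z=s["tcp_pos"][2]-.036
print(g0,z)
t=fit(T,g0,("wrist",),z=z,gate=40)
cv2.imwrite("pics/w3.png",env.read_camera("wrist")[:,:,::-1])
t=fit(T,g0,("wrist","top"),z=z,gate=40)
b=fit(B,[.5533,-.1549,-.0732],("wrist","top","scene"),gate=25)
E
```

```text
time: 10.02
tcp_pos: [0.6166, 0.1695, 0.1863]
tool_rot: [3.141, 0.001, 2.97]
contact_force: [0.3, 0.1, -6.9]
finger_gap: 0.697
grasp_force: 68.6
time: 10.43
tcp_pos: [0.589, 0.0378, 0.1829]
tool_rot: [-3.141, -0.003, 3.068]
contact_force: [0.2, -0.4, -7.7]
finger_gap: 0.695
grasp_force: 68.7
time: 10.85
tcp_pos: [0.5569, -0.1249, 0.183]
tool_rot: [3.141, -0.003, 3.068]
contact_force: [0.6, 1.0, -7.3]
finger_gap: 0.694
grasp_force: 68.7
time: 11.18
tcp_pos: [0.5515, -0.1558, 0.1832]
tool_rot: [3.14, -0.002, 3.067]
contact_force: [-0.2, 1.2, -8.3]
finger_gap: 0.693
grasp_force: 68.9
[np.float64(0.5514863473249577), np.float64(-0.15576813528095051), np.float64(-0.07457279003671635)] 0.1472116267324685
tank wrist [-0.1 -3.4] 0.68
front_hole wrist [ 0.1 -1.9] 0.69
bar wrist [-0.   1.9] 0.92
fit [ 0.5509 -0.1543 -0.0412]
tank wrist [0.6 0.1] 0.56
tank top [-1.4 -0.9] 0.69
front_hole wrist [-3.7 -2.3] 0.81
front_hole top [ 1.4 -0.8] 0.91
rear_hole top [2.9 0.6] 0.65
hinge top [-0.7  0.2] 0.93
bar wrist [0.8 0.6] 0.8
bar top [-0.  -2.3] 0.68
fit [ 0.5516 -0.1554 -0.0528]
base top [-0.1 -2.6] 0.74
base scene [-0.5 -2.4] 0.72
front_peg wrist [ 0.  -0.2] 0.84
front_peg top [-0.1  1.1] 0.55
front_peg scene [-0.4  1.5] 0.93
rear_peg top [-1.9  0.2] 0.73
rear_peg scene [-0.4 -1.6] 0.77
fit [ 0.5536 -0.1576  0.0039]
```

View pics/w3.png

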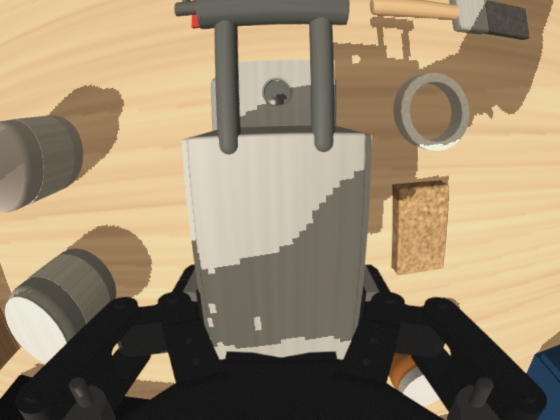

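The wrist picture shows the held tank hiding the base. The front hole is at (277,92), with something dark in it that may be the peg tip, and the bar is at (262,11). I'll step aside toward +y to see the pegs clearly.

```bash
p='python3 -m pendant'
$p '[[[0,3.5,0,0,0,0],[0,3.5,0,0,0,0],[0,3.5,0,0,0,0],[0,3.5,0,0,0,0],[0,0,0,0,0,0]]]' |head -2
$p '[[[0,0,0,0,0,0],[0,0,0,0,0,0]]]'
python3 - <<'E'
from h import *
import pickle
im=env.read_camera("wrist");p=env.camera_params("wrist");s=env.get_state()
pickle.dump((im,p,s),open("w4.pkl","wb"))
cv2.imwrite("pics/w4.png",im[:,:,::-1])
for n in("front_peg","rear_peg","front_hole"):print(n,[(np.round(d["location"],1).tolist(),round(d["conf"],2)) for d in env.spot_point(n,"wrist")][:3])
print(s["tcp_pos"],s["tool_rot"]);b=[.5535,-.156,-.04]
for n in B: print(n,proj(place(b,B[n]),p,"wrist"))
E
```

```text
time: 13.15
tcp_pos: [0.5637, -0.0056, 0.184]
time: 13.32
tcp_pos: [0.5629, -0.017, 0.1843]
tool_rot: [-3.141, 0.0, 3.068]
contact_force: [-0.1, -0.2, -7.4]
finger_gap: 0.695
grasp_force: 69.4
front_peg [([132.5, 112.4], 0.82)]
rear_peg [([146.2, 269.2], 0.74), ([276.6, 90.2], 0.67), ([131.8, 110.6], 0.27)]
front_hole [([276.8, 92.9], 0.6), ([99.3, 28.6], 0.59), ([132.3, 111.0], 0.27)]
[ 0.56286944 -0.01804007  0.18435604] [-3.14068604e+00  8.61103929e-05  3.06635486e+00]
base [154.12423873 186.74161926]
front_peg [134.83977662 110.47138448]
rear_peg [156.09365068 268.16119707]
```

View pics/w4.png

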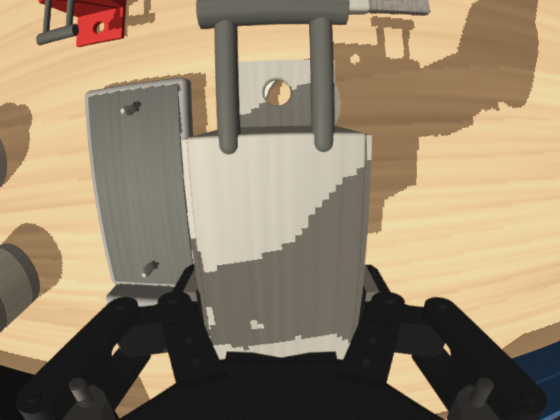

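Both pegs are in view, front at about (130,109) and rear at about (150,268). I'll make an enlarged composite for exact positions.

Run:
```python
from h import *
import pickle
im,p,s=pickle.load(open("w4.pkl","rb"))
def crop(c,r,w=32,h=32,k=12):
    return cv2.resize(im[r-h//2:r+h//2,c-w//2:c+w//2,::-1],None,fx=k,fy=k,interpolation=cv2.INTER_CUBIC)
a=crop(130,108,22,40);b=crop(150,268,22,40);c=crop(277,93,22,40)
for x in (a,b,c):
    for i in range(0,x.shape[0],120): x[i,:]=(0,255,255)
    for i in range(0,x.shape[1],60): x[:,i]=(0,255,255)
cv2.imwrite("pics/w4c.png",np.hstack([a,b,c]))
# model-predicted foot / shoulder / tip for a base guess
b=[.5535,-.156,-.06]
for x in(-.083,.083):
    print([np.round(proj(place(b,(x,0,z)),p,"wrist"),1).tolist() for z in(.03,.042,.048)])
```

```text
[[136.3, 110.3], [131.0, 110.4], [128.2, 110.5]]
[[154.7, 268.1], [150.9, 273.2], [148.9, 275.9]]
```

View pics/w4c.png

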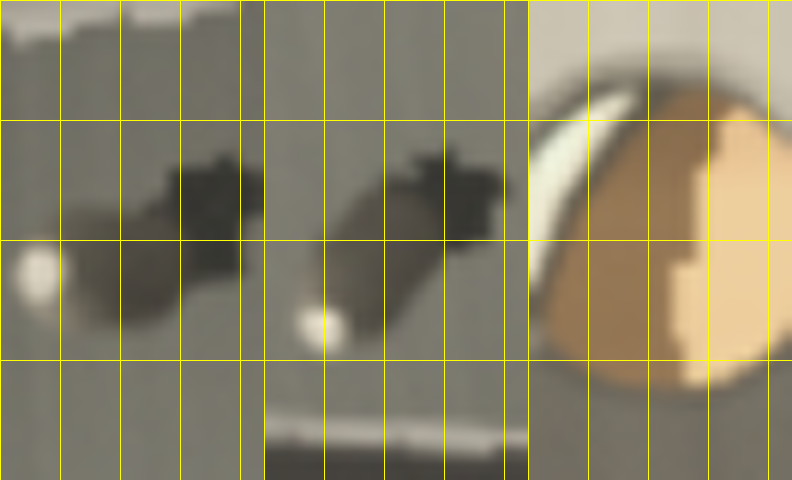

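Run:
```python
from h import *
import pickle
im,p,s=pickle.load(open("w4.pkl","rb"))
O=[((-.083,0,.048),(122.3,110.7)),((-.083,0,.03),(130,110.2)),((.083,0,.048),(143.8,275.3)),((.083,0,.03),(149.5,267.3))]
f=lambda b:np.concatenate([proj(place(b,L),p,"wrist")-o for L,o in O])
r=least_squares(f,[.5535,-.156,-.06],x_scale=[.01,.01,.1]);print("base",r.x.round(4),r.fun.round(1))
tc=s["tcp_pos"];yaw=s["tool_rot"][2]-np.pi;z=tc[2]-.0366
h=least_squares(lambda q:proj(np.array([q[0],q[1],z+.008]),p,"wrist")-np.array([277.3,92.6]),tc[:2]).x
c,S=np.cos(yaw),np.sin(yaw);d=h-tc[:2];print("hole rel tcp in tank axes",c*d[0]+S*d[1],-S*d[0]+c*d[1],"yaw",yaw)
# top0 check
b=r.x
for c_ in("top","scene"):
    pp=env.camera_params(c_)
    for x in(-.083,.083):print(c_,x,proj(place(b,(x,0,.03)),pp,c_).round(1))
```

```text
base [ 0.5525 -0.1623 -0.0561] [-0.3 -0.1  0.3  0.1 -0.1 -0.2  0.2  0.1]
hole rel tcp in tank axes -0.08411825126974432 -0.0024444981978737697 yaw -0.07523779552316423
top -0.083 [348.1 225. ]
top 0.083 [348.9 179.5]
scene -0.083 [225.4 188.5]
scene 0.083 [190.9 212.6]
```

```bash
p='python3 -m pendant'
$p '[[[0.12,0,0,0,0,-0.019],[0,-3.6,0,0,0,0],[0,-3.6,0,0,0,0],[0,-3.6,0,0,0,0],[0,-3.43,0,0,0,0]]]' |head -2
$p '[[[0,0,3,0,0,0],[0,0,3,0,0,0],[0,0,2.2,0,0,0],[0,0,1,0,0,0],[0,0,0,0,0,0]]]'|head -2
$p '[[[0,0,0,0,0,0],[0,0,0,0,0,0]]]'
python3 - <<'E'
from h import *
import pickle
im=env.read_camera("wrist");p=env.camera_params("wrist");s=env.get_state()
pickle.dump((im,p,s),open("w5.pkl","wb"));print(s["tcp_pos"],s["tool_rot"])
a=cv2.resize(im[55:130,205:355,::-1],None,fx=5,fy=5,interpolation=cv2.INTER_CUBIC)
cv2.imwrite("pics/w5.png",a)
rows([.5537,-.16,.092],np.pi-.0561)
b=[.5525,-.1623,-.0561]
print([((proj(place(b,(-.083,0,z)),p,"wrist")-[205,55])*5).round().tolist() for z in(.03,.042,.048)])
E
```

```text
time: 13.93
tcp_pos: [0.5534, -0.1611, 0.1844]
time: 14.35
tcp_pos: [0.552, -0.1585, 0.0898]
time: 14.52
tcp_pos: [0.5555, -0.1592, 0.094]
tool_rot: [-3.141, 0.004, 3.087]
contact_force: [0.6, -0.1, -6.5]
finger_gap: 0.696
grasp_force: 69.7
[ 0.55557075 -0.15917242  0.09415074] [-3.14106073  0.0038917   3.08700571]
tcp [ 0.5556 -0.1592  0.0942] [-3.141  0.004  3.087] t 14.57
shift cm [ 0.18 -0.09  0.21] turn [-0.001  0.004  0.002] shift in final axes [ 0.18 -0.09  0.22]
[[359.0, 190.0], [357.0, 184.0], [357.0, 181.0]]
```

View pics/w5.png

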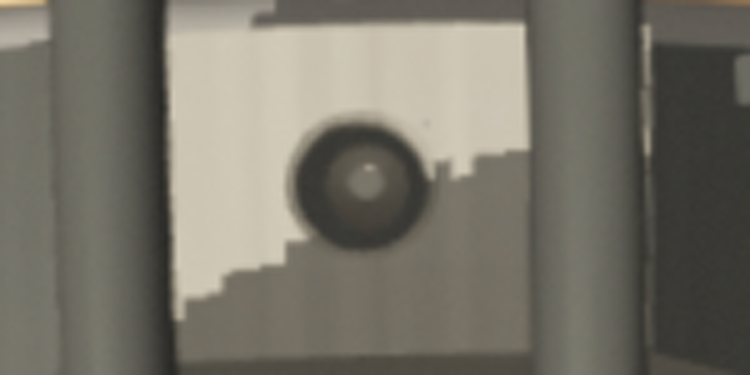

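The crop shows the front hole, centre (361,183), with the peg tip inside it at (367,181), so it is aligned to about 1 mm. I'll let the arm settle, then lower in small steps while watching the force.

```bash
p='python3 -m pendant'
$p '[[[0,0,0,0,0,0],[0,0,0,0,0,0],[0,0,0,0,0,0]]]'
$p '[[[0.07,0.05,0.4,0,0,0],[0,0,0.3,0,0,0],[0,0,0.3,0,0,0],[0,0,0,0,0,0]]]'
$p '[[[0,0,0.3,0,0,0],[0,0,0.3,0,0,0],[0,0,0,0,0,0],[0,0,0,0,0,0]]]'
```

```text
time: 14.82
tcp_pos: [0.5544, -0.1587, 0.0931]
tool_rot: [-3.142, 0.001, 3.087]
contact_force: [-0.1, 0.7, -7.8]
finger_gap: 0.697
grasp_force: 69.7
time: 15.15
tcp_pos: [0.5534, -0.1586, 0.0817]
tool_rot: [-3.141, 0.0, 3.086]
contact_force: [0.9, -1.0, -8.0]
finger_gap: 0.698
grasp_force: 69.8
time: 15.48
tcp_pos: [0.5538, -0.16, 0.0761]
tool_rot: [-3.139, 0.002, 3.085]
contact_force: [2.9, -4.2, -9.7]
finger_gap: 0.691
grasp_force: 69.0
```

```bash
p='python3 -m pendant'
$p '[[[-0.05,-0.1,0.2,0,0,0],[0,0,0.2,0,0,0],[0,0,0,0,0,0],[0,0,0,0,0,0]]]'
$p '[[[0,0,0.2,0,0,0],[0,0,0.2,0,0,0],[0,0,0,0,0,0],[0,0,0,0,0,0]]]'
```

```text
time: 15.82
tcp_pos: [0.554, -0.1602, 0.0722]
tool_rot: [-3.14, 0.001, 3.086]
contact_force: [1.9, -5.1, -7.7]
finger_gap: 0.694
grasp_force: 69.2
time: 16.15
tcp_pos: [0.554, -0.1602, 0.0684]
tool_rot: [-3.141, 0.001, 3.086]
contact_force: [0.5, -5.7, -6.5]
finger_gap: 0.696
grasp_force: 69.3
```

```bash
p='python3 -m pendant'
$p '[[[0,-0.05,0.15,0,0,0],[0,0,0,0,0,0],[0,0,0,0,0,0]]]'
$p '[[[0,0,0.1,0,0,0],[0,0,0,0,0,0],[0,0,0,0,0,0]]]'
python3 -c "
from workcell import env;print(env.get_state()['wrist_torque'])"
```

```text
time: 16.4
tcp_pos: [0.5539, -0.1603, 0.0668]
tool_rot: [-3.141, 0.001, 3.086]
contact_force: [0.8, -5.6, -6.1]
finger_gap: 0.694
grasp_force: 69.5
time: 16.65
tcp_pos: [0.5541, -0.1603, 0.0666]
tool_rot: [-3.141, 0.001, 3.086]
contact_force: [-1.1, -5.2, 0.6]
finger_gap: 0.693
grasp_force: 69.7
[-1.14750862  0.04167777 -0.38129473]
```

```bash
p='python3 -m pendant'
$p '[[[0,0,0.1,0,0,0],[0,0,0,0,0,0],[0,0,0,0,0,0]]]'
$p '[[[0,0,0,0,0,0],[0,0,0,0,0,0],[0,0,0,0,0,0],[0,0,0,0,0,0],[0,0,0,0,0,0]]]' 1
$p '[[[0,0,0,0,0,0],[0,0,-1,0,0,0],[0,0,-2.5,0,0,0],[0,0,-3,0,0,0],[0,0,-3,0,0,0]]]'
$p '[[[3,0,-0.5,0,0,0],[3,0,0,0,0,0],[3,0,0,0,0,0],[1.3,0,0,0,0,0],[0,0,0,0,0,0]]]'
$p '[[[0,0,0,0,0,0],[0,0,0,0,0,0],[0,0,0,0,0,0]]]'
python3 - <<'E'
from h import *
g=[.5537,-.16,-.0561]
t=fit(T,g,("wrist","top","scene"),z=.03,gate=25,skip=("tank","rear_hole"))
env.read_camera("wrist");im=env.read_camera("wrist")
sc=env.read_camera("scene")[120:260,130:310]
a=cv2.resize(im,(0,0),fx=1,fy=1);b=cv2.resize(sc,(240*180//180,186)) 
b=cv2.resize(sc,(540,420),interpolation=cv2.INTER_CUBIC)
cv2.imwrite("pics/w6.png",cv2.resize(np.hstack([im,b])[:,:,::-1],(800,305)))
rows([*place(t,(-.105,0,0))[:2],.092],np.pi+t[2])
E
```

```text
time: 16.9
tcp_pos: [0.5541, -0.1604, 0.0665]
tool_rot: [3.141, 0.001, 3.086]
contact_force: [-3.1, -4.9, 7.7]
finger_gap: 0.695
grasp_force: 70.7
time: 17.32
tcp_pos: [0.5538, -0.1587, 0.0646]
tool_rot: [3.141, -0.0, 3.088]
contact_force: [-0.2, -0.2, -1.0]
finger_gap: 1.001
grasp_force: 0.0
time: 17.73
tcp_pos: [0.5532, -0.1597, 0.1611]
tool_rot: [3.142, -0.001, 3.087]
contact_force: [0.0, -0.5, 0.2]
finger_gap: 1.003
grasp_force: 0.0
time: 18.15
tcp_pos: [0.4475, -0.1541, 0.1653]
tool_rot: [3.14, -0.001, 3.085]
contact_force: [-0.6, 0.2, 0.4]
finger_gap: 1.0
grasp_force: 0.0
time: 18.4
tcp_pos: [0.4523, -0.1541, 0.1651]
tool_rot: [-3.141, 0.001, 3.087]
contact_force: [0.7, 0.7, -0.2]
finger_gap: 1.002
grasp_force: 0.0
front_hole wrist [-0.6 -0.7] 0.67
front_hole top [-1.3  0.2] 0.86
front_hole scene [ 0.3 -2.6] 0.94
hinge top [-0.3  0.1] 0.7
hinge scene [-0.3  0.2] 0.89
bar wrist [0.3 0.3] 0.57
bar top [-1.2 -1.4] 0.79
bar scene [-4.8 -0.8] 0.68
fit [ 0.553  -0.1607 -0.041 ]
tcp [ 0.4509 -0.154   0.1648] [3.142 0.    3.087] t 19.15
shift cm [ 0.27 -0.25  7.28] turn [ 0.     0.    -0.014] shift in final axes [ 0.27 -0.24  7.28]
```

View pics/w6.png

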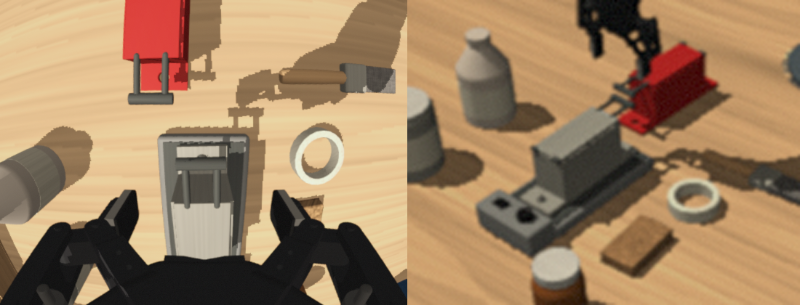

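The tank is seated on the base (right half: hinge end beside the housing, bar at the free end). In the wrist view the bar is at about (202,163), centred between the open fingers. I'll go down over the bar ends and pinch.

```bash
p='python3 -m pendant'
$p '[[[0.25,-0.1,2.4,0,0,0],[0,0,2.4,0,0,0],[0,0,1.5,0,0,0],[0,0,1,0,0,0],[0,0,0,0,0,0]]]'
$p '[[[0,0,0,0,0,0],[0,0,0,0,0,0],[0,0,0,0,0,0],[0,0,0,0,0,0]]]'
$p '[[[0,0,0,0,0,0],[0,0,0,0,0,0],[0,0,0,0,0,0],[0,0,0,0,0,0],[0,0,0,0,0,0]]]' 0
$p '[[[0,0,0,0,0,0],[0,0,0,0,0,0],[0,0,0,0,0,0],[0,0,0,0,0,0]]]'
```

```text
time: 19.57
tcp_pos: [0.4471, -0.1545, 0.0901]
tool_rot: [3.141, -0.004, 3.087]
contact_force: [0.0, 0.9, -0.4]
finger_gap: 1.002
grasp_force: 0.0
time: 19.9
tcp_pos: [0.449, -0.1551, 0.0927]
tool_rot: [-3.142, 0.002, 3.087]
contact_force: [-0.1, -0.1, 0.1]
finger_gap: 0.996
grasp_force: 0.0
time: 20.32
tcp_pos: [0.4484, -0.1553, 0.0923]
tool_rot: [-3.141, 0.0, 3.086]
contact_force: [-1.5, -0.6, 5.4]
finger_gap: 0.497
grasp_force: 60.0
time: 20.65
tcp_pos: [0.4484, -0.1554, 0.0923]
tool_rot: [-3.141, 0.0, 3.086]
contact_force: [-1.3, 0.1, 6.2]
finger_gap: 0.494
grasp_force: 60.0
```

```bash
p='python3 -m pendant'
$p '[[[-0.02,0,-0.4,0,0,0],[-0.045,0,-0.74,0,0,0],[-0.1,0,-0.74,0,0,0],[-0.1,0,-0.73,0,0,0],[0,0,0,0,0,0]]]'
$p '[[[-0.16,0,-0.73,0,0,0],[-0.16,0,-0.72,0,0,0],[-0.22,0,-0.71,0,0,0],[-0.22,0,-0.71,0,0,0],[0,0,0,0,0,0]]]'
python3 -c "
from h import *
s=env.get_state();d=s['tcp_pos']-[.4484,-.1554,.0923];print(d, d[0]*.9984-d[1]*.056, s['wrist_torque'])"
```

```text
time: 21.07
tcp_pos: [0.4508, -0.155, 0.1189]
tool_rot: [3.141, -0.0, 3.087]
contact_force: [-1.0, -1.1, -3.3]
finger_gap: 0.498
grasp_force: 61.2
time: 21.48
tcp_pos: [0.4593, -0.1553, 0.1479]
tool_rot: [3.141, 0.001, 3.087]
contact_force: [-1.5, -1.0, -2.9]
finger_gap: 0.498
grasp_force: 61.2
[0.01088184 0.00011566 0.05559699] 0.010857951019588603 [0.06098021 0.66482381 0.04345481]
```

```bash
p='python3 -m pendant'
$p '[[[0,0,-0.3,0,0,0],[-0.28,0,-0.69,0,0,0],[-0.28,0,-0.69,0,0,0],[-0.34,0,-0.66,0,0,0],[-0.34,0,-0.66,0,0,0]]]'
$p '[[[-0.4,0,-0.63,0,0,0],[-0.4,0,-0.63,0,0,0],[-0.45,0,-0.59,0,0,0],[-0.45,0,-0.59,0,0,0],[0,0,0,0,0,0]]]'
$p '[[[0,0,0,0,0,0],[0,0,0,0,0,0]]]'
python3 -c "
from h import *
s=env.get_state();d=s['tcp_pos']-[.4484,-.1554,.0923];u=d[0]*.9984-d[1]*.056;print(d,u, np.degrees(np.arcsin(d[2]/.17)),np.degrees(np.arccos(1-u/.17)),s['wrist_torque'])"
```

```text
time: 21.9
tcp_pos: [0.4717, -0.156, 0.1774]
tool_rot: [3.142, 0.001, 3.087]
contact_force: [1.7, 1.3, -4.4]
finger_gap: 0.496
grasp_force: 61.3
time: 22.32
tcp_pos: [0.4894, -0.1572, 0.2021]
tool_rot: [-3.141, 0.002, 3.087]
contact_force: [-0.0, 0.1, -5.3]
finger_gap: 0.495
grasp_force: 61.3
time: 22.48
tcp_pos: [0.4876, -0.1571, 0.2006]
tool_rot: [3.142, -0.001, 3.087]
contact_force: [0.4, 1.2, -5.2]
finger_gap: 0.494
grasp_force: 61.4
[ 0.03920316 -0.0016826   0.10834469] 0.03923466450943078 39.592395200688564 39.71719180529603 [0.04244834 0.11734469 0.01907304]
```

```bash
p='python3 -m pendant'
$p '[[[-0.5,0,-0.55,0,0,0],[-0.5,0,-0.55,0,0,0],[-0.55,0,-0.5,0,0,0],[-0.55,0,-0.5,0,0,0],[0,0,0,0,0,0]]]'
$p '[[[-0.59,0,-0.45,0,0,0],[-0.59,0,-0.45,0,0,0],[-0.62,0,-0.4,0,0,0],[-0.62,0,-0.4,0,0,0],[0,0,0,0,0,0]]]'
$p '[[[0,0,0,0,0,0],[0,0,0,0,0,0],[0,0,0,0,0,0],[0,0,0,0,0,0]]]'
python3 - <<'E'
from h import *
s=env.get_state();d=s['tcp_pos']-[.4484,-.1554,.0923];u=d[0]*.9984-d[1]*.056;print(d,u, np.degrees(np.arctan2(d[2],.17-u)),np.hypot(d[2],.17-u),s['wrist_torque'],s['qpos'])
im=env.read_camera("wrist")
for n in("bar","hinge","front_hole"):print(n,[(np.round(x["location"],1).tolist(),round(x["conf"],2)) for x in env.spot_point(n,"wrist")][:2])
p=env.camera_params("wrist");t=[.553,-.16,-.055]
for n in("hinge","front_hole"): print(proj(place(t,T[n],.03),p,"wrist"))
print(proj(place(t,(-.02,0,.2592)),p,"wrist"))
sc=env.read_camera("scene")
b=cv2.resize(sc[120:260,130:310],(540,420),interpolation=cv2.INTER_CUBIC)
cv2.imwrite("pics/w7.png",cv2.resize(np.hstack([im,b])[:,:,::-1],(800,305)))
cv2.imwrite("pics/sc7.png",sc[:,:,::-1])
E
```

```text
time: 22.9
tcp_pos: [0.5108, -0.1583, 0.2232]
tool_rot: [-3.141, 0.003, 3.087]
contact_force: [0.8, 0.4, -5.0]
finger_gap: 0.497
grasp_force: 61.4
time: 23.32
tcp_pos: [0.5347, -0.1597, 0.2398]
tool_rot: [-3.141, 0.002, 3.087]
contact_force: [-0.5, 0.2, -4.8]
finger_gap: 0.498
grasp_force: 61.5
time: 23.65
tcp_pos: [0.5327, -0.1596, 0.2387]
tool_rot: [3.142, -0.0, 3.087]
contact_force: [-0.6, 0.6, -5.6]
finger_gap: 0.493
grasp_force: 61.4
[ 0.08434593 -0.0041811   0.14644332] 0.0844451149529551 59.70574056088304 0.1696033140345641 [-0.04638244  0.29432198  0.04351738] [-0.10007207  0.27469921  0.38877194  1.82884019 -0.11807726  1.0609774
  1.84929986]
bar [([225.3, 44.7], 0.82), ([284.6, 281.3], 0.68)]
hinge []
front_hole [([283.0, 117.6], 0.97), ([235.3, 40.5], 0.94)]
[282.0667841  285.79086503]
[281.97383742 122.61940101]
[283.79697334 288.85772044]
```

View pics/w7.png

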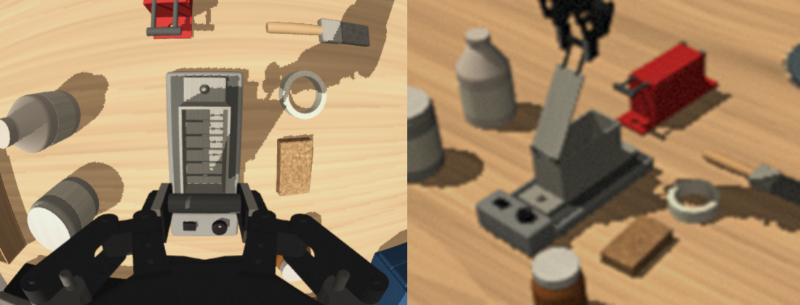

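The picture shows the lid held at about 60° over the open tank, with the peg end in the front hole at about (204,88). The vertical reading of −5.6 N is more than the lid should need, so I'll check that the hinge end isn't being lifted. I'll compare the scene images numerically and nudge the lid 1 mm toward the hinge.

```bash
cat > cmp.py <<'E'
from h import *
a=cv2.imread("pics/w6.png",0);
def crop():
    sc=env.read_camera("scene");b=cv2.resize(sc[120:260,130:310],(540,420),interpolation=cv2.INTER_CUBIC)
    return cv2.cvtColor(cv2.resize(np.hstack([np.zeros((420,560,3),np.uint8),b])[:,:,::-1],(800,305)),cv2.COLOR_BGR2GRAY)
def cmp(b,tag):
    for n,(x0,x1,y0,y1) in {"housing":(474,560,190,250),"hinge-end foot":(522,565,165,208),"trough side low":(545,640,165,205),"front foot":(605,655,140,178),"sander":(600,665,195,245)}.items():
        P=a[y0:y1,x0:x1];Rr=cv2.matchTemplate(b[y0-6:y1+6,x0-6:x1+6],P,cv2.TM_CCOEFF_NORMED)
        _,m,_,(i,j)=cv2.minMaxLoc(Rr)
        sub=lambda l,c,r:0 if l+r-2*c==0 else .5*(l-r)/(l+r-2*c)
        dx=i-6+(sub(Rr[j,i-1],m,Rr[j,i+1]) if 0<i<12 else 0);dy=j-6+(sub(Rr[j-1,i],m,Rr[j+1,i]) if 0<j<12 else 0)
        print(tag,n,round(dx/2.18,2),round(dy/2.18,2),"scene px, corr",round(m,3))
E
python3 - <<'E'
from cmp import *
cmp(cv2.imread("pics/w7.png",0),"before")
E
python3 -m pendant '[[[-0.05,0,0.09,0,0,0],[0,0,0,0,0,0],[0,0,0,0,0,0],[0,0,0,0,0,0],[0,0,0,0,0,0]]]'
python3 -m pendant '[[[-0.05,0,0.09,0,0,0],[0,0,0,0,0,0],[0,0,0,0,0,0],[0,0,0,0,0,0],[0,0,0,0,0,0]]]'
python3 -c "
from cmp import *
cmp(crop(),'after')"
```

```text
before housing -0.1 -0.06 scene px, corr 0.993
before hinge-end foot -0.35 -0.15 scene px, corr 0.986
before trough side low -0.25 -0.01 scene px, corr 0.969
before front foot -0.1 0.45 scene px, corr 0.974
before sander -0.3 1.37 scene px, corr 0.629
time: 24.32
tcp_pos: [0.5331, -0.1596, 0.2388]
tool_rot: [3.141, -0.001, 3.087]
contact_force: [-5.2, 1.1, 3.3]
finger_gap: 0.498
grasp_force: 62.1
time: 24.73
tcp_pos: [0.533, -0.1598, 0.2387]
tool_rot: [3.141, -0.001, 3.086]
contact_force: [-8.6, 2.0, 8.8]
finger_gap: 0.499
grasp_force: 62.5
after housing -0.1 -0.06 scene px, corr 0.994
after hinge-end foot -0.35 -0.15 scene px, corr 0.985
after trough side low -0.26 -0.0 scene px, corr 0.97
after front foot -0.08 0.44 scene px, corr 0.973
after sander -0.32 1.36 scene px, corr 0.63
```

The force answered at once and the tank did not move by even 0.01 px, so it was seated. I'll back off to a light press, check that it is motionless, and confirm the sander hasn't moved.

```bash
python3 -m pendant '[[[0.05,0,-0.05,0,0,0],[0,0,0,0,0,0],[0,0,0,0,0,0],[0,0,0,0,0,0],[0,0,0,0,0,0]]]'
python3 -m pendant '[[[0,0,0,0,0,0],[0,0,0,0,0,0],[0,0,0,0,0,0],[0,0,0,0,0,0],[0,0,0,0,0,0]]]'
python3 - <<'E'
from h import *
s=env.get_state();d=s['tcp_pos']-[.4484,-.1554,.0923];u=d[0]*.9984-d[1]*.056;print(np.degrees(np.arctan2(d[2],.17-u)),np.hypot(d[2],.17-u),abs(s['dq']).max())
im=env.read_camera("top");a=cv2.imread("pics/top0.png")[:,:,::-1]
for n,(x0,x1,y0,y1) in {"sander":(296,314,174,202),"tape":(289,315,209,236)}.items():
    r=cv2.matchTemplate(im[y0-5:y1+5,x0-5:x1+5],np.ascontiguousarray(a[y0:y1,x0:x1]),cv2.TM_CCOEFF_NORMED);print(n,cv2.minMaxLoc(r)[1::2])
E
```

```text
time: 25.2
tcp_pos: [0.5329, -0.1596, 0.2387]
tool_rot: [3.141, -0.001, 3.087]
contact_force: [-5.9, 1.1, 6.4]
finger_gap: 0.495
grasp_force: 62.2
time: 25.62
tcp_pos: [0.5329, -0.1596, 0.2387]
tool_rot: [3.141, -0.001, 3.087]
contact_force: [-6.8, 1.8, 5.1]
finger_gap: 0.498
grasp_force: 62.2
59.74846837505434 0.16947408723261695 0.001401917204143119
sander (0.9950382709503174, (5, 5))
tape (0.5818471312522888, (5, 5))
```

```bash
python3 -c "
from workcell import env;print(env.sign_off())"
```

```text
the job is handed in; nothing more can be done
None
```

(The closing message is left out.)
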